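# Roll a drill core into the measuring V-block

## Task

Measure-up of a rock core: with the fingers only, and without picking it up, roll the drill core that lies on the bench gently along the bench on its side, up the lead-in ramp and into the V of the measuring cradle. Then push it lengthwise along the V until its end is fully home against the cradle's end stop, and leave it lying there. Do not disturb the other things on the bench.

Things in the scene. Friction and masses are not known exactly. Their poses are not given: they have to be found in the camera images.
- core: Rock drill core: smooth grey banded stone cylinder (friction about 0.4), diameter 48, length 100 mm, about 0.5 kg, lying on its side on the bench; a push makes it roll, and it rolls on a little by itself. A thin black line runs along it. Origin at its very centre (24 mm above the bench as it lies); its x axis is the cylinder's axis (roll changes as it rolls). Both ends flat and alike.
- cradle: Measuring cradle: polished aluminium V-block (slippery: friction on the core about 0.25) screwed to the bench, with a ramp and an end stop. Origin at bench height, straight under the V's bottom line, z up. The V runs along the cradle's x axis at y = 0, from x = -100 mm (open end, nearer the robot) to the end stop at x = +50 mm. The ramp is on its +y side: the core is rolled in from +y towards -y.
- home (a point): The point where the core's centre is when it lies in the V, fully home against the end stop: on the cradle's x = 0, y = 0, 29.7 mm above the bench. Axes as the cradle's. Anywhere in the V the core's centre is at that height and y = 0.
- lip (a point): Middle (cradle x = -25 mm) of the flat lip between ramp and V, 10.5 mm above the bench; lip from cradle y = 14.7 to 18.7 mm, 150 mm long like the V. From it the ramp slopes down to the bench at y = 100 mm (a core let go on it rolls back down), and on the other side the V's flank drops at 30 degrees to the V's bottom, 2 mm above the bench. Past the lip the core drops into the V by itself.
- stop (a point): Middle of the end stop's face that the core's end must meet, at cradle x = +50 mm, 29.7 mm above the bench; it faces the cradle's -x. The stop is an upright steel plate 10 mm thick, 46 mm high, from cradle y = -76 to +32 mm.
- rail (a point): Middle of the top of the back rail, 33 mm above the bench, cradle y = -52 to -76 mm, 150 mm long, with a steel scale on it. The V's other flank climbs to it from the V's bottom at 30 degrees.
- offcut: Bystander: a short piece of the same rock core standing on end, 48 mm in diameter, 55 mm high, on the bench beyond the cradle. Origin at the centre of its underside.
- beaker: Bystander: an empty glass beaker, 70 mm wide at the rim and 95 mm high, standing upright. Origin at the centre of its underside.
- case: Bystander: a blue hard spectacle case lying on the bench, 62 x 160 x 36 mm (x, y, z). Origin at the centre of its underside.
Not all that is in view belongs to the job. What is shaped like the core but purple is not meant.

How it is judged:
By the outcome, as a careful person would: the job done as asked, in the order asked, and still so for the second after the job is handed in, with the robot touching nothing.
It also fails if it takes over 46 s, if anything falls off the work surface, if the arm or the gripper's body presses on something with over 40 N, if the wrist force passes 120 N, or if a joint passes its speed limit or range.

## Robot

A 7-joint arm with a two-finger parallel gripper is mounted at the origin on the work surface. World frame = base frame: x ahead of the robot, y to its left, z up, the work surface at z = 0. Lengths are in m, angles in degrees, forces in N, time in s.
With the tool pointing down it reaches from about 0.4 to 0.925 m from the base axis. Payload 5.6 kg.
Tool frame: the origin (TCP) lies on the centre line of the jaws, within the pads' length; the fingertips stand 14 mm ahead of it and the grasp point (between the pads) lies 5 mm behind it; z points along the fingers, y is the line along which they close (so a half turn about z gives the same grasp; the last joint's range is limited). The gripper opens to 85 mm and grips with 20 to 120 N. Pads are 22 mm wide; open, the fingers measure 114 mm over their backs; the gripper's body (76 mm by 85 mm) begins 54 mm behind the grasp point. The pads swing forward as they close: fully open they stand 13 mm farther back than shut.
Start: joints at [-75.459, 26.786, -0.665, 91.828, 0.344, 61.387, -3.226], TCP at [0.19, 0.622, 0.245] pointing down, gripper open.
Joint ranges: [-144.91, 144.91], [-17.63, 115.5], [-89.93, 88.59], [15.96, 139.68], [-74.01, 254.01], [8.47, 105.57], [-167.45, 167.45]. Speed limits (degrees/s): [147.25, 147.25, 180, 180, 180, 180, 180].

## Interface

Orientations are given as a 3x3 rotation matrix whose columns are the frame's x, y, z axes.
In Python, from rig import telemetry, vision, close_job, nets gives the robot as it stands.
- The arm moves only by the shell command python3 -m inch 'ROWS' [FORCE]. ROWS is JSON, a list of rows, each a list of 7 numbers: the shift along the tool's x, y, z in cm, then the turn, a rotation vector about the tool's x, y, z in rad, then the finger opening in cm, from 0 to 8.54. In form: [[x, y, z, ax, ay, az, claw], ...]. A call has 1 to 8 rows; each row is the pose to reach, as a shift and turn from the pose commanded when the call began, along the tool's axes at that moment; what a row does not reach only later rows make up. A row lasts 1/10 s, in which the tool goes at most 50 mm and 8.59 degrees, less where a joint would pass 70% of its speed; a pose out of reach is approached as far as the arm can. A call with a gripper value outside its range is refused whole. The fingers move at their own pace and stop on an object; FORCE is the grip in N (left out, the last holds). Time passes only in rows, so rows that repeat a pose let the fingers close. It gives the time, the measured TCP pose, the force, the opening and the grip force at its end, in the units of the state.
- telemetry.state(): the state, without advancing time (a new reading comes with each control period).
- vision.capture(name): name is "side" or "top" or "wrist"; returns a dict with "frame" (420x560x3 uint8, blue, green, red), "range_z" (420x560 float32, m along the optical axis (not along the pixel's ray), 0 where there is no reading), "vfov" (degrees; the focal length in pixels is half the picture's height over the tangent of half this angle, whatever the lens; pixels are square), "cx", "cy" (the principal point, pixels), "cam_to_world" (4x4, takes a point from camera to world coordinates); the wrist camera has in their place "hand_eye" (4x4, takes a point from camera to tool coordinates, whose origin is the TCP and whose axes are the flange's). Camera axes: x right, y up, looking along -z (the intrinsics and any distortion apply to the point x, -y, -z); pixel columns grow to the right and rows downward; lengths in m; the calibration is good to about 2 mm. A picture is of the moment at which its call begins: read the wrist's pose just before it.
- close_job(): hands the job in; it is judged then, once.
Trained networks look in the newest picture that a camera, given by its name, has taken for a name from the list of things; names that differ only in an ending like _2 or _b are one class to them, and where a whole thing is asked for, a point or a joint stands for the part that bears it (a point fixed in the world has none). Each returns a list of dicts, best first, with "score" (0 to 1); they miss things now and then, are a little off and sometimes report something else, mostly with a low value. They report only what shows in the picture. A call takes as long as a camera call. They do not tell look-alikes from the thing itself.
- nets.search_frame(camera, name): "xyz" ([x, y, z] in m, in the coordinates of the camera as it stood for that picture, good to about 4 mm: the middle of the surface that is visible of it).
- nets.outline_of(camera, name): "region" (420x560 bool, what is visible of it).
- nets.pinpoint(camera, name): "xyz" ([x, y, z] in m, in the coordinates of the camera as it stood for that picture, good to about 4 mm: a listed point, or the origin of a listed thing).
The state is a dict: "clock": time; "q": joint angles; "qd": joint speeds; "tau": joint torques, N m; "eef_pos": TCP position; "orientation": TCP orientation; "contact_force": force on the tool from outside, world axes, zero at the start; "ft_torque": the same for the moment, N m; "gripper_width": finger opening in m; "gripper_force": force on a finger pad.
Only numpy, scipy, OpenCV 4.12 (cv2) and the standard library are available. Lean on these libraries where they do the work, as an engineer would, in place of code of your own. Each camera call takes 0.05 s, during which the arm holds its last target. There are 200 camera calls.

## Working session

There is one attempt and no reset: what is moved stays moved. The work goes in short steps, Python scripts to look and compute and a shell command to move; the robot and the scene stay as the last step left them, time stands still between calls to the robot, and variables do not carry over. Pictures are saved under pics/ and viewed, at most 10 in all, crops included, and the job is handed in when it is done.

```bash
mkdir -p pics; ls
cat > h.py <<'E'
import numpy as np, cv2
from rig import telemetry, vision, close_job, nets
np.set_printoptions(precision=4,suppress=True)
def cap(n):
    s=telemetry.state(); c=vision.capture(n)
    if n=="wrist":
        T=np.eye(4);T[:3,:3]=s["orientation"];T[:3,3]=s["eef_pos"];T=T@np.array(c["hand_eye"])
    else: T=np.array(c["cam_to_world"])
    c["T"]=T; return c
def w(c,p): return (c["T"]@np.r_[p,1])[:3]
def f(c): return 210/np.tan(np.radians(c["vfov"])/2)
def px(c,p):
    q=np.linalg.inv(c["T"])@np.r_[p,1]; return np.array([c["cx"]+f(c)*q[0]/-q[2], c["cy"]-f(c)*q[1]/-q[2]])
def cloud(c):
    v,u=np.mgrid[:420,:560]; z=c["range_z"]; F=f(c)
    P=np.stack([(u-c["cx"])/F*z,-(v-c["cy"])/F*z,-z,np.ones_like(z)],-1)@c["T"].T
    return P[...,:3]
E
python3 - <<'E'
from h import *
s=telemetry.state(); print(s["clock"],s["eef_pos"],np.array(s["orientation"]))
for n in ["top","side"]:
    c=cap(n); cv2.imwrite(f"pics/{n}0.png",c["frame"]); print(n,{k:v for k,v in c.items() if k not in("frame","range_z")})
    for t in ["core","cradle","home","lip","stop","rail","offcut","beaker","case"]:
        for d in nets.pinpoint(n,t)[:3]:
            p=w(c,d["xyz"]); print(t,round(d["score"],2),p,px(c,p))
E
```

```text
pics
0.0 [0.19   0.621  0.2443] [[-0.9563  0.2925 -0.0004]
 [ 0.2925  0.9563 -0.0018]
 [-0.0001 -0.0018 -1.    ]]
top {'vfov': 44.80773637802076, 'cx': 288.07570689129983, 'cy': 209.67811999290572, 'cam_to_world': array([[-0.0015,  0.984 , -0.1782,  0.347 ],
       [-1.    , -0.0019, -0.002 , -0.0293],
       [-0.0023,  0.1782,  0.984 ,  1.1919],
       [ 0.    ,  0.    ,  0.    ,  1.    ]]), 'T': array([[-0.0015,  0.984 , -0.1782,  0.347 ],
       [-1.    , -0.0019, -0.002 , -0.0293],
       [-0.0023,  0.1782,  0.984 ,  1.1919],
       [ 0.    ,  0.    ,  0.    ,  1.    ]])}
core 0.96 [0.5439 0.0712 0.0256] [245.8302 215.8362]
core 0.75 [0.3907 0.0628 0.0224] [248.7727 282.4371]
core 0.56 [0.6741 0.1023 0.0289] [233.2778 161.2323]
cradle 0.67 [ 0.6129 -0.0955 -0.0001] [316.7167 189.0533]
home 0.57 [ 0.6083 -0.0896  0.0305] [314.8908 188.1318]
lip 0.93 [ 0.5826 -0.0823  0.0121] [311.5402 200.4871]
stop 0.91 [ 0.6613 -0.0859  0.031 ] [313.0738 166.1015]
rail 0.6 [ 0.5894 -0.1635  0.0338] [346.8825 195.7196]
offcut 0.63 [ 0.5462 -0.3513  0.0024] [425.2204 216.1444]
beaker 0.77 [ 0.4523
[... 527 characters left out ...]
      [ 0.0083,  0.68  ,  0.7332,  0.9327],
       [ 0.    ,  0.    ,  0.    ,  1.    ]])}
core 0.97 [0.3918 0.061  0.0227] [215.3445 193.8993]
core 0.89 [0.675  0.1004 0.0241] [313.5911 174.4154]
cradle 0.59 [ 0.6009 -0.0996  0.0007] [299.6871 236.6981]
home 0.75 [ 0.6017 -0.0936  0.0298] [300.1007 227.8208]
home 0.4 [ 0.5773 -0.0827  0.0098] [289.8116 230.3995]
lip 0.82 [ 0.5755 -0.0848  0.0117] [289.2667 230.6357]
stop 0.97 [ 0.6479 -0.0864  0.0307] [317.2875 223.6061]
rail 0.71 [ 0.5885 -0.1599  0.0364] [299.5616 247.5486]
offcut 0.59 [ 0.5392 -0.3518  0.0017] [291.6865 328.7892]
beaker 0.6 [ 0.4482 -0.3641  0.0014] [251.2    339.2517]
case 0.56 [0.5936 0.3466 0.0036] [274.1069 128.8578]
```

View pics/top0.png

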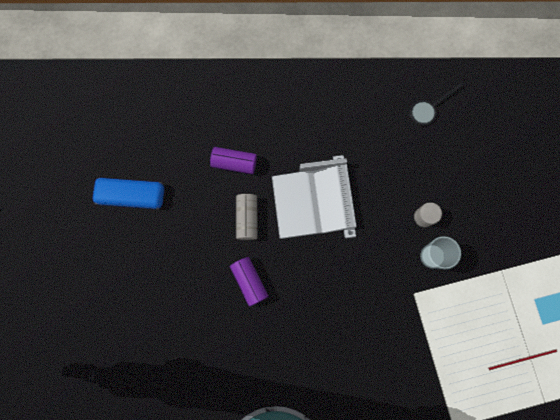

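View pics/side0.png

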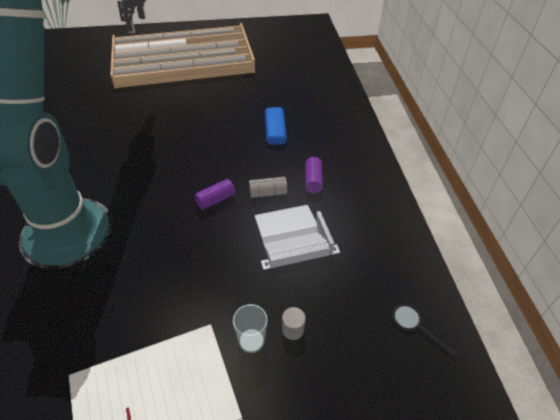

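The scene shows the grey core at top pixel (246,216). The purple look-alikes are at (233,160) and (249,282), the offcut at (428,214), and the cradle with its ramp to the left of the V at (315,195). I choose the grey one at (246,216), then check it in a crop and measure the yaw from the depth.

Run:
```python
from h import *
out=[]
for n in ["top","side"]:
    c=cap(n); P=cloud(c)
    for t in ["core","cradle","stop"]:
        for d in nets.outline_of(n,t)[:3]:
            m=d["region"]; g=cv2.mean(c["frame"],m.astype(np.uint8))[:3]
            q=P[m&(c["range_z"]>0)]
            print(n,t,round(d["score"],2),m.sum(),np.round(g), np.median(q,0))
            if t=="core" and np.ptp(g)<25:
                top=q[q[:,2]>0.01]; r=cv2.minAreaRect(top[:,:2].astype(np.float32)*1000)
                print("  core rect",r, "zmax",np.percentile(top[:,2],98))
            if t in("cradle","stop"):
                lo=q[q[:,2]>0.0005]; print("  rect",cv2.minAreaRect(lo[:,:2].astype(np.float32)*1000), np.percentile(q[:,2],[2,98]))
    if n=="top":
        crop=c["frame"][140:260,190:370]; cv2.imwrite("pics/crop.png",cv2.resize(crop,None,fx=4,fy=4,interpolation=2))
        # z heights of bench
        print("bench z",np.median(P[230:260,180:225,2]))
        reg=P[150:250,265:365].reshape(-1,3)
        hi=reg[(reg[:,2]>0.037)]; print("stop pts",cv2.minAreaRect(hi[:,:2].astype(np.float32)*1000),hi[:,2].max())
```

```text
top core 0.8 901 [144.  56. 112.] [0.3931 0.0605 0.0446]
top core 0.68 872 [141.  53. 109.] [0.6732 0.1013 0.0447]
top core 0.62 953 [120. 124. 127.] [0.5404 0.067  0.0442]
  core rect ((541.7957763671875, 68.32424926757812), (100.52906036376953, 45.86958694458008), 0.8176226019859314) zmax 0.05143208768960052
top cradle 0.85 5265 [192. 188. 184.] [ 0.5847 -0.0921  0.0095]
  rect ((588.5803833007812, -86.71977233886719), (197.4756317138672, 182.03269958496094), 5.772156238555908) [-0.0012  0.0461]
top stop 0.65 5159 [193. 189. 185.] [ 0.5851 -0.0923  0.0096]
  rect ((588.8780517578125, -85.40185546875), (197.41123962402344, 180.0467987060547), 5.458108425140381) [-0.0011  0.0459]
bench z 1.979001587060214e-05
stop pts ((510.63525390625, -108.99535369873047), (130.00811767578125, 340.03143310546875), 84.94922637939453) 1.1918528282992231
side core 0.98 568 [110. 113. 119.] [0.5397 0.0501 0.0407]
  core rect ((539.2330932617188, 58.97895050048828), (99.46796417236328, 39.132713317871094), 0.9925960898399353) zmax 0.04951934396368815
side core 0.84 599 [123.  59. 101.] [0.6713 0.0782 0.0406]
side core 0.83 705 [112.  51.  91.] [0.3921 0.0468 0.0393]
side cradle 0.82 3668 [176. 174. 174.] [ 0.5847 -0.1045  0.0088]
  rect ((582.5440673828125, -89.4397201538086), (197.1654052734375, 181.3127899169922), 7.812289237976074) [-0.0017  0.0453]
side stop 0.87 3576 [178. 176. 176.] [ 0.5844 -0.1046  0.009 ]
  rect ((585.5962524414062, -89.8228988647461), (199.62265014648438, 178.50035095214844), 6.361398220062256) [-0.0011  0.0454]
side stop 0.63 594 [110. 113. 119.] [0.5393 0.0504 0.0407]
  rect ((538.841552734375, 61.191551208496094), (100.17423248291016, 43.5708122253418), 0.9925960898399353) [0.0152 0.0494]
```

View pics/crop.png

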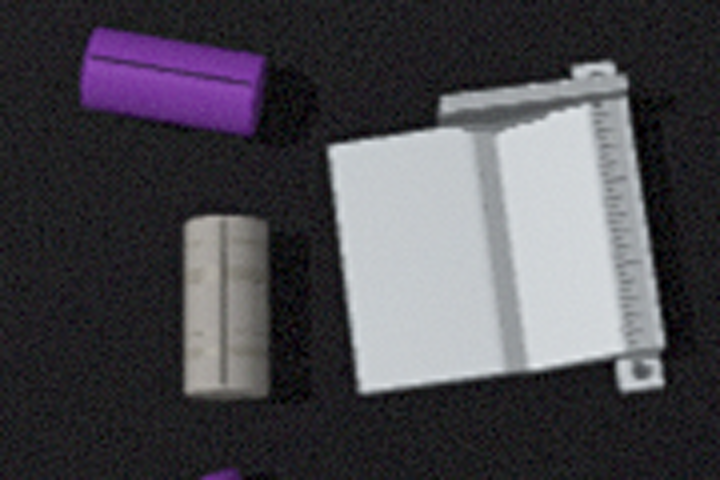

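The crop confirms the choice: the banded grey core with its black line is at crop (226,305), which is full-frame (246,216). The cradle's V runs from crop (515,370) to (483,130), so it's yawed about 7°. Next I fit the cradle's pose and work out the approach.

```bash
cat >> h.py <<'E'
def togo(pos,yaw,s=None):
    "tool shift cm / rotvec for TCP to pos with tool z down and tool y at world yaw(deg)"
    from scipy.spatial.transform import Rotation as R
    s=s or telemetry.state(); O=np.array(s["orientation"]); a=np.radians(yaw)
    y=np.array([np.cos(a),np.sin(a),0]); z=np.array([0,0,-1.]); D=np.c_[np.cross(y,z),y,z]
    return O.T@(np.array(pos)-s["eef_pos"])*100, R.from_matrix(O.T@D).as_rotvec()
E
python3 - <<'E'
from h import *
from scipy.optimize import least_squares
for n in ["top","side"]:
    c=cap(n);P=cloud(c); 
    q=P.reshape(-1,3); q=q[(q[:,0]>.48)&(q[:,0]<.72)&(q[:,1]<.03)&(q[:,1]>-.2)&(abs(q[:,2])<.1)]
    ys=np.array([-.3,-.0761,-.076,-.0537,0,.0147,.0187,.1,.3]); zs=np.array([0,0,.033,.033,.002,.0105,.0105,0,0])
    def local(p):
        a=p[2]; d=q[:,:2]-p[:2]; return d@[np.cos(a),np.sin(a)], d@[-np.sin(a),np.cos(a)]
    def model(p):
        x,y=local(p); z=np.interp(y,ys,zs); s=.002
        # soft x extent
        wgt=1/(1+np.exp(-(x+.1)/s))/(1+np.exp((x-.05)/s)); z=z*wgt
        ws=1/(1+np.exp(-(x-.05)/s))/(1+np.exp((x-.06)/s))*(abs(y+.022)<.054); return np.maximum(z,.046*ws)
    best=min((least_squares(lambda p:model(p)-q[:,2]-p[3],[x0,-.093,np.radians(7),0],x_scale=[.01,.01,.1,.01],loss='soft_l1',f_scale=.003,diff_step=1e-4) for x0 in(.595,.605,.615)),key=lambda r:r.cost)
    print(n,best.x[:2],np.degrees(best.x[2]),best.x[3],best.cost)
    a=best.x[2];C=best.x[:2]
    d=np.array([.541,.068])-C; print("core in cradle",d@[np.cos(a),np.sin(a)],d@[-np.sin(a),np.cos(a)])
print(telemetry.state()["clock"]); print(togo([.545,.125,.12],7)); print(togo([.545,.125,.025],7))
E
```

```text
top [ 0.608  -0.0949] 6.965212158061816 -0.0004596694574421075 0.03176572736374635
core in cradle -0.046723962032553266 0.16981491451913497
side [ 0.6046 -0.0966] 5.812788993097323 0.0002542212388437545 0.04190208575468473
core in cradle -0.04656427654264804 0.17022900587440937
1.5
(array([-48.4599, -37.1021,  12.5287]), array([0.    , 0.    , 1.1517]))
(array([-48.4597, -37.1023,  22.0287]), array([0.    , 0.    , 1.1517]))
```

```bash
python3 -m inch '[[-6,-4.6,0,0,0,0.15,6],[-12,-9.3,0,0,0,0.29,6],[-18,-14,0,0,0,0.43,6],[-24,-18.5,0,0,0,0.58,6],[-30,-23,1,0,0,0.72,6],[-36,-27.8,2,0,0,0.86,6],[-42,-32.4,3,0,0,1.0,6],[-48,-37,4,0,0,1.15,6]]'
python3 - <<'E'
from h import *
print(togo([.545,.125,.12],6.6),togo([.545,.125,.025],6.6))
E
```

```text
clock: 2.3
eef_pos: [0.4221, 0.2944, 0.2283]
orientation: [[-0.118, 0.993, 0.001], [0.993, 0.118, 0.001], [0.001, 0.001, -1.0]]
contact_force: [0.4, -0.3, 0.5]
gripper_width: 0.0598
gripper_force: 0.0
(array([-18.2836,  10.1925,  10.8201]), array([ 0.001 , -0.001 ,  0.0031])) (array([-18.2934,  10.1827,  20.3201]), array([ 0.001 , -0.001 ,  0.0031]))
```

```bash
python3 -m inch '[[-4,2,1.5,0,0,0,6],[-8,4,3,0,0,0,6],[-12,7,4.5,0,0,0,6],[-16,9.5,6,0,0,0,6],[-18.3,10.2,8,0,0,0,6],[-18.3,10.2,10.8,0,0,0,6],[-18.3,10.2,10.8,0,0,0,6]]'
python3 - <<'E'
from h import *
print(togo([.545,.125,.025],6.6))
c=cap("wrist"); cv2.imwrite("pics/w1.png",c["frame"])
for d in nets.pinpoint("wrist","core")[:3]: print(d["score"],w(c,d["xyz"]))
for d in nets.pinpoint("wrist","lip")[:1]+nets.pinpoint("wrist","home")[:1]: print(d["score"],w(c,d["xyz"]))
E
```

```text
clock: 3.0
eef_pos: [0.5429, 0.1254, 0.1169]
orientation: [[-0.122, 0.993, -0.006], [0.993, 0.122, -0.002], [-0.002, -0.006, -1.0]]
contact_force: [-0.9, -0.1, 0.2]
gripper_width: 0.06
gripper_force: 0.0
(array([-0.0553,  0.2611,  9.1873]), array([-0.0064,  0.0016,  0.0067]))
0.85 [0.3909 0.0593 0.0279]
0.7 [0.5335 0.0626 0.0209]
0.56 [0.6736 0.1014 0.0247]
```

View pics/w1.png

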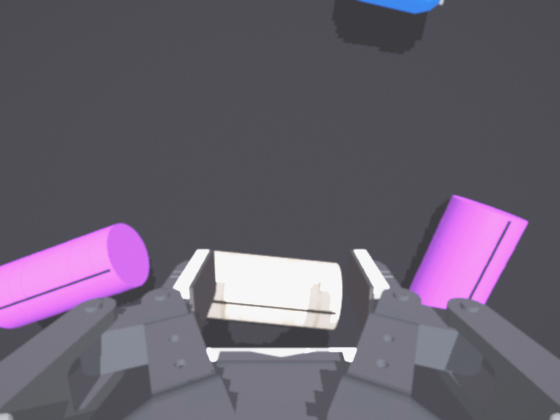

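The picture shows the core at (275,290), centred between the fingers at (195,275) and (370,275), with purple cylinders at (80,275) and (465,250). I'll check where the fingers will land before descending.

Run:
```python
from h import *
c=cap("wrist"); P=cloud(c)
for p in ([.543,.125,.01],[.541,.068,.024],[.513,.114,.01],[.573,.122,.01]): print(p,px(c,p))
for d in nets.outline_of("wrist","core"):
    m=d["region"]; print(d["score"],np.argwhere(m).mean(0),cv2.mean(c["frame"],m.astype(np.uint8))[:3])
    q=P[m]; q=q[(q[:,2]>.005)&(q[:,2]<.06)]
    r=cv2.minAreaRect((q[:,:2]*1000).astype(np.float32)); print(r, q[:,1].min(),q[:,1].max(), q[q[:,2]>np.percentile(q[:,2],90)].mean(0))
print(telemetry.state()["clock"])
```

```text
[0.543, 0.125, 0.01] [277.6197 213.3604]
[0.541, 0.068, 0.024] [265.594  289.4588]
[0.513, 0.114, 0.01] [236.8677 222.3291]
[0.573, 0.122, 0.01] [316.1093 221.8642]
0.93 [252.6041 456.6493] (240.98474764281755, 131.1942595673877, 231.15890183028287)
((676.3350830078125, 113.55552673339844), (73.87274932861328, 48.37318420410156), 79.38872528076172) 0.08018420342848288 0.15379681103825205 [0.6778 0.1221 0.0472]
0.88 [290.4137 272.3532] (235.37775217613927, 236.96671786994366, 238.8568868407578)
((543.7720336914062, 70.1128921508789), (89.07097625732422, 45.17885208129883), 0.859931468963623) 0.04744005594502379 0.0931993617013466 [0.5455 0.0687 0.0474]
0.6 [275.0981  69.4998] (242.7298856831791, 133.58040283070224, 231.78878606423518)
((390.85089111328125, 61.575279235839844), (101.64112854003906, 47.72889709472656), 25.90302276611328) 0.019919124205849265 0.10442254242866268 [0.3964 0.0634 0.0475]
0.46 [350.7627 281.7735] (245.03852080123266, 244.1109399075501, 244.15254237288136)Traceback (most recent call last):
  File "<stdin>", line 7, in <module>
    return umr_minimum(a, axis, None, out, keepdims, initial, where)
ValueError: zero-size array to reduction operation minimum which has no identity
```

```bash
python3 -m inch '[[0,0.2,3,0,0,0,6],[0,0.2,6,0,0,0,6],[0,0.2,8,0,0,0,6],[0,0.2,9,0,0,0,6],[-0.4,0.2,9,0,0,0,6],[-0.8,0.2,9,0,0,0,6],[-1.1,0.2,9,0,0,0,6]]'
python3 -m inch '[[-0.3,0,0,0,0,0,6],[-0.6,0,0,0,0,0,6],[-0.9,0,0,0,0,0,6],[-1.2,0,0,0,0,0,6],[-1.5,0,0,0,0,0,6],[-1.8,0,0,0,0,0,6],[-2.1,0,0,0,0,0,6],[-2.4,0,0,0,0,0,6]]'
python3 - <<'E'
from h import *
for n in ["top","side"]:
    c=cap(n); P=cloud(c)
    for d in nets.outline_of(n,"core"):
        m=d["region"]; g=cv2.mean(c["frame"],m.astype(np.uint8))[:3]
        if np.ptp(g)>25: continue
        q=P[m]; q=q[(q[:,2]>.01)&(q[:,2]<.07)]
        if len(q): print(n,d["score"],cv2.minAreaRect((q[:,:2]*1000).astype(np.float32)))
    if n=="side": cv2.imwrite("pics/s2.png",cv2.resize(c["frame"][120:300,170:380],None,fx=3,fy=3))
E
```

```text
clock: 4.0
eef_pos: [0.5494, 0.1159, 0.0313]
orientation: [[-0.123, 0.992, 0.002], [0.992, 0.123, 0.001], [0.0, 0.002, -1.0]]
contact_force: [0.0, 0.1, -0.5]
gripper_width: 0.06
gripper_force: 0.0
clock: 4.8
eef_pos: [0.5513, 0.0923, 0.0298]
orientation: [[-0.124, 0.992, -0.0], [0.992, 0.124, -0.0], [-0.0, -0.0, -1.0]]
contact_force: [-0.1, 0.8, -0.1]
gripper_width: 0.0601
gripper_force: 0.1
top 0.58 ((541.8148193359375, 54.20393371582031), (99.80076599121094, 46.23524475097656), 0.7811821103096008)
side 0.78 ((539.4267578125, 45.00752258300781), (44.023860931396484, 100.78279113769531), 89.93802642822266)
side 0.36 ((586.7875366210938, -115.32064056396484), (160.5977020263672, 126.51069641113281), 7.217635154724121)
```

View pics/s2.png

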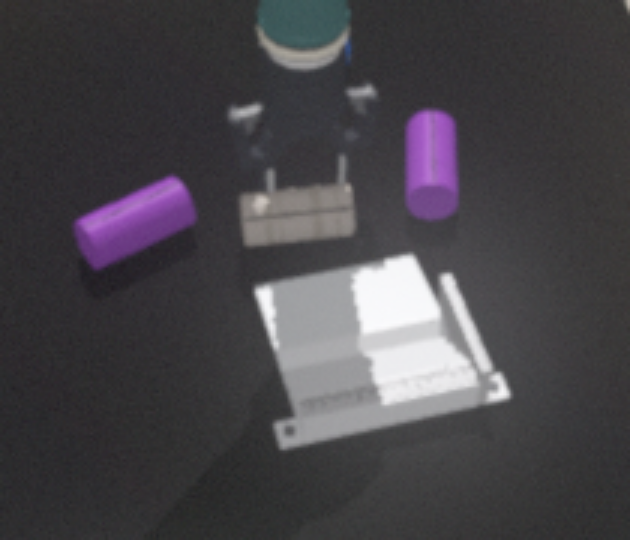

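The fingers now touch the core and it is rolling. It's at about (0.542, 0.054), still roughly parallel to world x. I continue toward the ramp.

```bash
python3 -m inch '[[-0.3,-0.2,0,0,0,0.02,6],[-0.6,-0.4,0,0,0,0.04,6],[-0.9,-0.6,0,0,0,0.05,6],[-1.2,-0.8,0,0,0,0.06,6],[-1.5,-0.8,0,0,0,0.06,6],[-1.8,-0.8,0,0,0,0.06,6],[-2.1,-0.8,0,0,0,0.06,6],[-2.4,-0.8,0,0,0,0.06,6]]'
python3 -m inch '[[-0.3,-0.05,0,0,0,0,6],[-0.6,-0.1,0,0,0,0,6],[-0.9,-0.15,0,0,0,0,6],[-1.2,-0.2,0,0,0,0,6],[-1.5,-0.2,0,0,0,0,6],[-1.8,-0.2,0,0,0,0,6],[-2.1,-0.2,0,0,0,0,6],[-2.4,-0.2,0,0,0,0,6]]'
cat >> h.py <<'E'
def corepose(save=None):
    a=np.radians(6.6);C=np.array([.6065,-.0955])
    for n in ["top","side"]:
        c=cap(n); P=cloud(c)
        for d in nets.outline_of(n,"core"):
            m=d["region"]; g=cv2.mean(c["frame"],m.astype(np.uint8))[:3]
            if np.ptp(g)>25: continue
            q=P[m]; q=q[(q[:,2]>.012)&(q[:,2]<.075)]
            if len(q)<50: continue
            r=cv2.minAreaRect((q[:,:2]*1000).astype(np.float32)); e=np.array(r[0])/1000-C
            print(n,round(d["score"],2),np.round(r[0],1),np.round(r[1],1),round(r[2],1),"cradle xy",e@[np.cos(a),np.sin(a)],e@[-np.sin(a),np.cos(a)],"ztop",np.percentile(q[:,2],95))
        if save: cv2.imwrite(f"pics/{save}_{n}.png",c["frame"])
    print(telemetry.state()["clock"])
E
python3 -c "
from h import *
corepose('a')
im=cv2.imread('pics/a_top.png')[140:260,190:370]; cv2.imwrite('pics/a.png',cv2.resize(im,None,fx=4,fy=4))"
```

```text
clock: 5.8
eef_pos: [0.5464, 0.0674, 0.0299]
orientation: [[-0.064, 0.998, 0.0], [0.998, 0.064, 0.0], [0.0, 0.0, -1.0]]
contact_force: [1.0, -0.0, 0.0]
gripper_width: 0.0599
gripper_force: 0.1
clock: 6.6
eef_pos: [0.5459, 0.0434, 0.0299]
orientation: [[-0.064, 0.998, 0.0], [0.998, 0.064, 0.0], [-0.0, 0.0, -1.0]]
contact_force: [0.3, 1.0, 0.6]
gripper_width: 0.0603
gripper_force: 0.1
top 0.66 [542.8   7.9] [ 46.1 100.4] 90.0 cradle xy -0.051393312386796196 0.10999094957849653 ztop 0.05001009999225718
top 0.66 [587.7 -91.4] [160.7 163.7] 7.2 cradle xy -0.01824718526175887 0.006203185893194423 ztop 0.04574753301423327
side 0.71 [540.    5.1] [100.4  57.9] 0.3 cradle xy -0.05452979624752042 0.10756913611608415 ztop 0.04841574065028635
6.8
```

View pics/a.png

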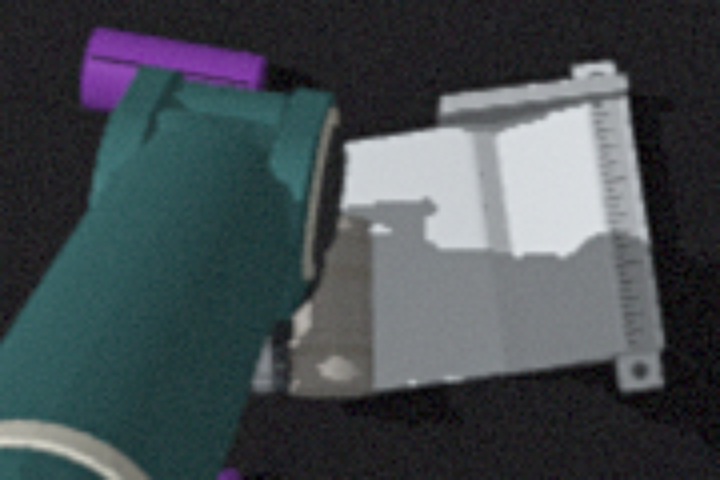

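The core sits at the ramp's foot around crop (335,330), parallel to world x, and the fingers are behind it. I turn the fingers so the near-robot finger leads, which yaws the core toward the cradle's axis, and keep going.

```bash
python3 -m inch '[[0,0,0,0,0,-0.04,6],[-0.1,0,0,0,0,-0.08,6],[-0.3,0,0,0,0,-0.12,6],[-0.6,0,0,0,0,-0.15,6],[-0.9,0,0,0,0,-0.15,6],[-1.2,0,0,0,0,-0.15,6],[-1.5,0,0,0,0,-0.15,6],[-1.8,0,0,0,0,-0.15,6]]'
python3 -c "
from h import *
corepose('b')"
```

```text
clock: 7.6
eef_pos: [0.547, 0.0256, 0.0299]
orientation: [[-0.212, 0.977, -0.0], [0.977, 0.212, 0.0], [0.0, -0.0, -1.0]]
contact_force: [-0.8, 1.9, -0.1]
gripper_width: 0.0601
gripper_force: 0.9
top 0.93 [542.1 -14.1] [97.2 44.5] 4.8 cradle xy -0.05463333395656948 0.08822415497119393 ztop 0.05167243799897183
top 0.63 [ 544.8 -349.7] [46.4 48.8] 0.3 cradle xy -0.09046682974394395 -0.245387481456102 ztop 0.05826165108948733
side 0.92 [540.7 -21.2] [101.2  44.3] 2.9 cradle xy -0.05679939574240958 0.0813804627567898 ztop 0.050301077774659766
7.8
```

```bash
python3 -m inch '[[-0.3,-0.05,0,0,0,0,6],[-0.6,-0.1,0,0,0,0,6],[-0.9,-0.15,0,0,0,0.02,6],[-1.2,-0.2,0,0,0,0.04,6],[-1.5,-0.25,0,0,0,0.06,6],[-1.8,-0.25,0,0,0,0.08,6],[-2.1,-0.3,0,0,0,0.09,6],[-2.4,-0.3,0,0,0,0.09,6]]'
python3 -c "
from h import *
corepose('c')"
```

```text
clock: 8.6
eef_pos: [0.5491, 0.0014, 0.0299]
orientation: [[-0.123, 0.992, -0.0], [0.992, 0.123, 0.0], [0.0, -0.0, -1.0]]
contact_force: [-0.3, 3.1, 1.2]
gripper_width: 0.0601
gripper_force: 1.1
top 0.8 [540.1 -33.6] [86.7 47.3] 6.9 cradle xy -0.05881151805707575 0.06909765106727177 ztop 0.05459220530726589
side 0.81 [544.4 -42. ] [100.6  44.5] 4.9 cradle xy -0.055543907152147874 0.06023673350516458 ztop 0.05290324821392175
8.8
```

```bash
python3 -m inch '[[-0.3,0,0,0,0,0,6],[-0.6,0,0,0,0,0,6],[-0.9,0,0,0,0,0,6],[-1.2,0,0,0,0,0,6],[-1.5,0,0,0,0,0,6],[-1.8,0,0,0,0,0,6],[-2.1,0,0,0,0,0,6],[-2.4,0,0,0,0,0,6]]'
python3 -m inch '[[-0.3,0,0,0,0,0,6],[-0.6,0,0,0,0,0,6],[-0.9,0,0,0,0,0,6],[-1.1,0,0,0,0,0,6],[-1.3,0,0,0,0,0,6],[-1.5,0,0,0,0,0,6],[-1.7,0,0,0,0,0,6]]'
python3 -c "
from h import *
corepose('d')"
```

```text
clock: 9.6
eef_pos: [0.5522, -0.0225, 0.0299]
orientation: [[-0.124, 0.992, 0.0], [0.992, 0.124, 0.0], [0.0, 0.0, -1.0]]
contact_force: [0.1, 2.5, 1.3]
gripper_width: 0.0598
gripper_force: 1.1
clock: 10.3
eef_pos: [0.5542, -0.0392, 0.0299]
orientation: [[-0.124, 0.992, -0.0], [0.992, 0.124, 0.0], [0.0, -0.0, -1.0]]
contact_force: [-0.9, 1.7, 1.8]
gripper_width: 0.0601
gripper_force: 1.1
top 0.58 [535.9 -80.8] [39.1 72. ] 88.7 cradle xy -0.06841062699808526 0.022723523360150055 ztop 0.059331152996978775
side 0.8 [548.  -82.7] [102.   49.4] 0.6 cradle xy -0.05662119417955388 0.019477844303958772 ztop 0.0583231634841121
10.5
```

```bash
python3 -m inch '[[-0.2,0,0,0,0,0,6],[-0.4,0,0,0,0,0,6],[-0.6,0,0,0,0,0,6],[-0.8,0,0,0,0,0,6],[-1.0,0,0,0,0,0,6],[-1.2,0,0,0,0,0,6],[-1.4,0,0,0,0,0,6],[-1.6,0,0,0,0,0,6]]'
python3 -c "
from h import *
corepose('e')"
```

```text
clock: 11.3
eef_pos: [0.5562, -0.0555, 0.0299]
orientation: [[-0.123, 0.992, 0.0], [0.992, 0.123, -0.0], [-0.0, -0.0, -1.0]]
contact_force: [-0.6, -0.1, -0.2]
gripper_width: 0.0599
gripper_force: 0.0
top 0.71 [ 533.9 -107.4] [38.8 75.9] 73.8 cradle xy -0.07351457314325409 -0.0035034800262704053 ztop 0.05983859114295962
side 0.74 [ 553.  -111.2] [100.9  47.3] 5.5 cradle xy -0.054952165699487375 -0.009491931326024388 ztop 0.05577006243084772
11.5
```

The force is gone and the core has dropped into the V. I back off, lift and check.

```bash
python3 -m inch '[[0.5,0,0,0,0,0,6],[1.5,0,0,0,0,0,6],[2,0,-2,0,0,0,6],[2,0,-5,0,0,0,6],[2,-4,-8,0,0,0,3],[2,-8,-9,0,0,0,0],[2,-11,-9,0,0,0,0],[2,-14,-9,0,0,0,0]]'
python3 -c "
from h import *
corepose('f')
im=cv2.imread('pics/f_side.png')[120:300,170:380]; cv2.imwrite('pics/f.png',cv2.resize(im,None,fx=3,fy=3))"
```

```text
clock: 12.3
eef_pos: [0.4136, -0.0514, 0.1204]
orientation: [[-0.125, 0.992, 0.001], [0.992, 0.125, 0.001], [0.001, 0.001, -1.0]]
contact_force: [0.9, -0.3, 0.3]
gripper_width: 0.0015
gripper_force: 0.0
top 0.94 [ 554.8 -100.9] [98.5 46.5] 6.9 cradle xy -0.051987216846034384 0.0005380630554689303 ztop 0.055688309019030414
side 0.76 [ 552.4 -110.8] [99.5 42.6] 9.7 cradle xy -0.05546772014591894 -0.009018711189541787 ztop 0.054185953552642344
side 0.43 [ 448.6 -367.7] [65.6 59.8] 83.1 cradle xy -0.18811184108748394 -0.252207780238875 ztop 0.0722072897401782
12.5
```

View pics/f.png

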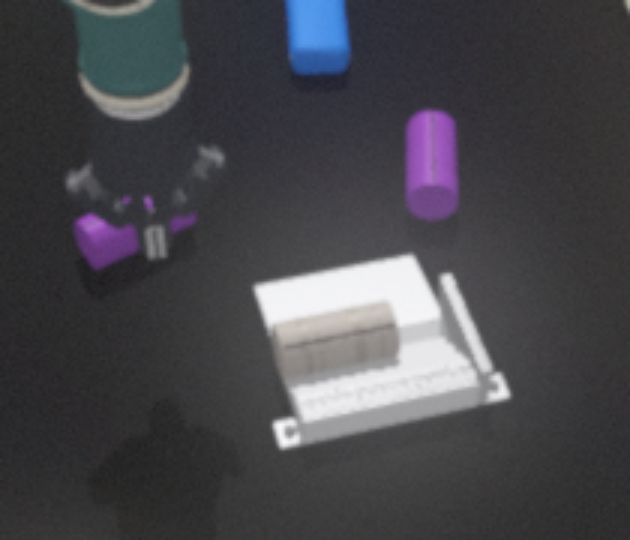

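The core lies in the V at crop (335,340), about 50 mm short of the stop. Next I go behind its near end with closed fingers.

```bash
python3 -c "
from h import *
print(togo([.4674,-.1116,.12],6.6),togo([.4674,-.1116,.032],6.6))"
```

```text
(array([-6.6043,  4.4399,  0.0322]), array([ 0.0014, -0.0004,  0.0097])) (array([-6.6082,  4.4278,  8.8322]), array([ 0.0014, -0.0004,  0.0097]))
```

```bash
python3 -m inch '[[-3.5,2,0,0,0,0.01,0],[-6.6,4.4,1,0,0,0.01,0],[-6.6,4.4,3,0,0,0.01,0],[-6.6,4.4,5,0,0,0.01,0],[-6.6,4.4,7,0,0,0.01,0],[-6.6,4.4,8.8,0,0,0.01,0],[-6.6,4.4,8.8,0,0,0.01,0]]'
python3 -c "
from h import *
print(togo([.6065-.103*.9934-.014*.9934,-.0955-.117*.115,.032],6.6))"
```

```text
clock: 13.2
eef_pos: [0.4664, -0.1118, 0.0298]
orientation: [[-0.115, 0.993, -0.004], [0.993, 0.115, 0.0], [0.001, -0.003, -1.0]]
contact_force: [0.2, 1.8, -0.3]
gripper_width: 0.0001
gripper_force: 0.0
(array([ 0.0105,  2.4074, -0.2315]), array([-0.0035, -0.0008, -0.0003]))
```

```bash
python3 -m inch '[[0,0.4,-0.2,0,0,0,0],[0,0.8,-0.2,0,0,0,0],[0,1.2,-0.2,0,0,0,0],[0,1.6,-0.2,0,0,0,0],[0,1.9,-0.2,0,0,0,0],[0,2.2,-0.2,0,0,0,0],[0,2.5,-0.2,0,0,0,0],[0,2.8,-0.2,0,0,0,0]]'
python3 -m inch '[[0,0.3,0,0,0,0,0],[0,0.6,0,0,0,0,0],[0,0.9,0,0,0,0,0],[0,1.2,0,0,0,0,0],[0,1.5,0,0,0,0,0],[0,1.8,0,0,0,0,0],[0,2.1,0,0,0,0,0],[0,2.4,0,0,0,0,0]]'
python3 -c "
from h import *
corepose('g')"
```

```text
clock: 14.0
eef_pos: [0.4939, -0.1093, 0.0337]
orientation: [[-0.114, 0.994, -0.001], [0.994, 0.114, 0.0], [0.0, -0.001, -1.0]]
contact_force: [-2.3, 0.8, 1.0]
gripper_width: -0.0
gripper_force: 1.0
clock: 14.8
eef_pos: [0.5186, -0.1066, 0.0339]
orientation: [[-0.114, 0.994, 0.0], [0.994, 0.114, -0.0], [-0.0, 0.0, -1.0]]
contact_force: [-1.9, -0.2, -0.5]
gripper_width: -0.0002
gripper_force: 0.8
side 0.8 [ 581.9 -103.9] [99.8 45.6] 7.2 cradle xy -0.025378848125775278 -0.005536205895245352 ztop 0.0539993644392733
15.0
```

```bash
python3 -m inch '[[0,0.3,0,0,0,0,0],[0,0.6,0,0,0,0,0],[0,0.9,0,0,0,0,0],[0,1.2,0,0,0,0,0],[0,1.5,0,0,0,0,0],[0,1.7,0,0,0,0,0],[0,1.9,0,0,0,0,0],[0,2.0,0,0,0,0,0]]'
python3 -m inch '[[0,0.1,0,0,0,0,0],[0,0.2,0,0,0,0,0],[0,0.3,0,0,0,0,0]]'
```

```text
clock: 15.8
eef_pos: [0.5384, -0.1042, 0.0339]
orientation: [[-0.114, 0.994, 0.0], [0.994, 0.114, 0.0], [0.0, 0.0, -1.0]]
contact_force: [-1.3, 0.2, 0.7]
gripper_width: -0.0002
gripper_force: 1.0
clock: 16.1
eef_pos: [0.5412, -0.1039, 0.0339]
orientation: [[-0.114, 0.994, -0.0], [0.994, 0.114, 0.0], [0.0, -0.0, -1.0]]
contact_force: [-1.7, 0.2, 1.6]
gripper_width: -0.0001
gripper_force: 1.0
```

```bash
python3 -m inch '[[0,0.1,0,0,0,0,0],[0,0.2,0,0,0,0,0]]'
python3 -m inch '[[0,0.1,0,0,0,0,0],[0,0.1,0,0,0,0,0]]'; python3 -c "
from h import *
corepose('h')"
```

```text
clock: 16.3
eef_pos: [0.5416, -0.1039, 0.0337]
orientation: [[-0.113, 0.994, -0.003], [0.994, 0.113, 0.0], [0.001, -0.003, -1.0]]
contact_force: [-7.9, 0.4, 4.5]
gripper_width: 0.0001
gripper_force: 3.9
clock: 16.5
eef_pos: [0.5416, -0.1039, 0.0335]
orientation: [[-0.113, 0.994, -0.005], [0.994, 0.113, 0.001], [0.001, -0.005, -1.0]]
contact_force: [-8.5, -0.0, 6.0]
gripper_width: 0.0002
gripper_force: 4.2
side 0.94 [ 605.4 -104.6] [101.5  40.5] 9.9 cradle xy -0.00209860286532886 -0.00893971171563168 ztop 0.054208341440082575
16.7
```

The tool has stalled and the force has risen to about 8 N, so the core is home against the stop. I retreat straight back, lift and verify.

```bash
python3 -m inch '[[0,-0.2,0,0,0,0,0],[0,-0.6,0,0,0,0,0],[0,-1.5,0,0,0,0,0],[0,-3,0,0,0,0,0],[0,-5,-2,0,0,0,0],[0,-8,-6,0,0,0,0],[0,-12,-10,0,0,0,0],[0,-15,-12,0,0,0,0]]'
python3 -c "
from h import *
corepose('i')
c=cap('top'); 
for t in ['core','stop','home','offcut','beaker','case']:
    for d in nets.pinpoint('top',t)[:2]: print(t,round(d['score'],2),w(c,d['xyz']))
a=cv2.resize(c['frame'][140:260,190:370],None,fx=4,fy=4); cv2.imwrite('pics/i.png',a)"
```

```text
clock: 17.5
eef_pos: [0.3944, -0.1211, 0.1555]
orientation: [[-0.113, 0.994, 0.003], [0.994, 0.113, -0.0], [-0.0, 0.003, -1.0]]
contact_force: [1.3, -0.5, 0.2]
gripper_width: -0.0001
gripper_force: 0.0
top 0.78 [608.1 -95.4] [101.5  50.4] 8.4 cradle xy 0.0016319486075399704 -6.39106005758232e-05 ztop 0.05598400478215049
side 0.88 [ 604.5 -102.1] [100.2  44.6] 6.7 cradle xy -0.0027266984287471967 -0.0063512124729033816 ztop 0.054510107046926826
17.7
core 0.93 [0.6773 0.0997 0.0274]
core 0.79 [ 0.6098 -0.0918  0.0286]
stop 0.89 [ 0.6607 -0.0898  0.0293]
home 0.78 [ 0.6087 -0.0901  0.0321]
offcut 0.59 [ 0.5417 -0.3509  0.0034]
beaker 0.7 [ 0.4488 -0.3627  0.0037]
case 0.77 [ 0.5981  0.3516 -0.    ]
```

View pics/i.png

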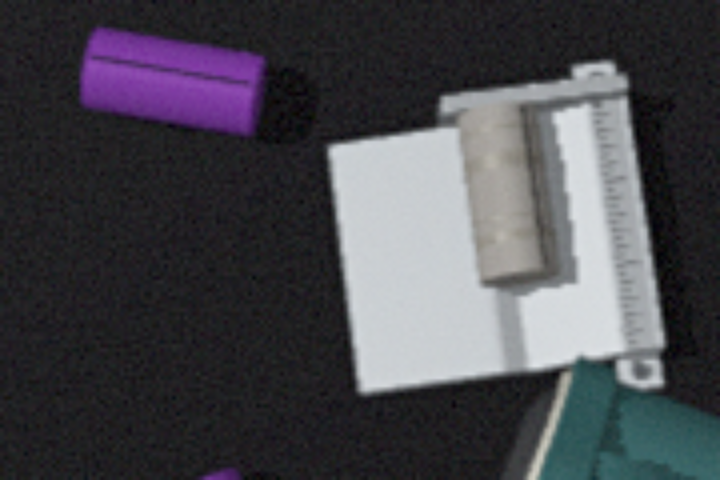

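The core lies in the V at crop (505,190), its end against the stop. The bystanders have not moved, and the robot is clear of everything.

```bash
python3 -c "
from rig import close_job
print(close_job())"
```

```text
the job is handed in; nothing more can be done
None
```

The core was rolled up the ramp into the V, pushed home against the end stop and left there with nothing else disturbed; the job is handed in at about 18 s, and no verdict was shown.

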